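# Drive the stuck king pin out of a steering knuckle

## Robot

A 6-joint arm with a two-finger parallel gripper is mounted at the origin on the work surface. World frame = base frame: x ahead of the robot, y to its left, z up, the work surface at z = 0. Lengths are in m, angles in rad, forces in N, time in s.
With the tool pointing down it reaches from about 0.375 to 0.975 m from the base axis. Payload 3.8 kg.
Tool frame: the origin (TCP) lies at the centre of the arm's flange, where the gripper is bolted on; the fingertips stand 173 mm ahead of it and the grasp point (between the pads) lies 155 mm ahead of it; z points along the fingers, x is the direction in which the jaws open and shut, and the axes are right-handed (so a half turn about z gives the same grasp; the last joint's range is limited). The gripper opens to 85 mm and grips with 20 to 120 N. Pads are 22 mm wide; open, the fingers measure 114 mm over their backs; the gripper's body (76 mm by 85 mm) begins 54 mm behind the grasp point. The pads swing forward as they close: fully open they stand 13 mm farther back than shut.
Start: joints at [-1.194, 0.264, 1.604, -0, 1.274, -0.037], TCP at [0.271, -0.618, 0.405] pointing down, gripper open.
Joint ranges: [-2.63, 2.63], [-0.94, 2.18], [0.31, 2.57], [-1.31, 4.45], [0, 2.66], [-2.55, 2.55]. Speed limits (rad/s): [2.57, 2.57, 3.14, 3.14, 3.14, 3.14].

## Interface

Orientations are given as a 3x3 rotation matrix whose columns are the frame's x, y, z axes.
In Python, from bench import r gives the robot as it stands.
- The arm moves only by the tool carry_out, never from a script. Its argument "increments" is a list of rows, each a list of 4 numbers: the shift along the world's x, y, z each as a share of 0.5 m, from -1 to 1, then the turn about the world's z as a share of pi/2 rad, from -1 to 1. In form: [[x, y, z, turn], ...]. A call has exactly 5 rows; each row is the pose to reach, as a shift and turn from the pose commanded when the call began; what a row does not reach only later rows make up. A row lasts 1/8 s, in which the tool goes at most 62.5 mm and 10.7 degrees, less where a joint would pass 70% of its speed; a pose out of reach is approached as far as the arm can. A call with a number of a shift or a turn outside -1 to 1 is refused whole. A call with a gripper value outside its range is refused whole. "gripper" is the opening, from 0 (shut) to 1 (fully open), set as the call begins (left out, the last holds). The fingers move at their own pace and stop on an object; "newtons" is the grip in N (left out, the last holds). Time passes only in rows, so rows that repeat a pose let the fingers close, or fill a call up. It gives the time, the measured TCP pose, the force and the opening at its end, in the units of the state.
- r.sense(): the state, without advancing time (a new reading comes with each control period).
- r.snapshot(name): name is "scene" or "top" or "wrist"; returns a dict with "frame" (400x640x3 uint8, blue, green, red), "K" (3x3 intrinsics, pixels), "position" and "orientation" of the camera in the world; the wrist camera has in their place "hand_eye" (4x4, takes a point from camera to tool coordinates, whose origin is the TCP and whose axes are the tool frame's). Camera axes: x right, y up, looking along -z (the intrinsics and any distortion apply to the point x, -y, -z); pixel columns grow to the right and rows downward; lengths in m; the calibration is good to about 2 mm. A picture is of the moment at which its call begins: read the wrist's pose just before it. There is no depth.
- r.close_job(): hands the job in, once; it reports no verdict.
The state is a dict: "t": time; "qpos": joint angles; "joint_velocities": joint speeds; "effort": joint torques, N m; "eef_pos": TCP position; "tcp_rot": TCP orientation; "force": force on the tool from outside, world axes, zero at the start; "ft_torque": the same for the moment, N m; "opening": finger opening in m.
Only numpy, scipy, OpenCV 4.12 (cv2) and the standard library are available. Lean on these libraries where they do the work, as an engineer would, in place of code of your own. Each camera call takes 0.05 s, during which the arm holds its last target.

## Task

Take the blue-handled drift punch from the tool rack, set its tip on the small end of the copper-coloured king pin in the top of the steering knuckle, and use the punch to drive the pin down until its head stands about 35 mm clear below the boss. Then hang the punch back upright in its own place in the rack and let go of it, leaving the red chisel and the yellow centre punch where they hang.

Things in the scene. Friction and masses are not known exactly. Their poses are not given: they have to be found in the camera images.
- punch_grip (a point): Centre of the drift punch's round blue handle (26 mm across, 66 mm long, plus a 6 mm steel cap on top); z up along the tool. Below the handle: blue hand guard, 54 mm across, 6 mm thick, 33 to 39 mm below this point; then a flat-ended round steel shank, 14 mm across, 65 mm long. 0.22 kg. Hangs upright in the rack by its guard: lift it 70 mm to clear. Which hole varies.
- punch_tip (a point): Centre of the flat lower end of the drift punch, 104 mm below the handle's centre along the tool; 20 mm above the table while it hangs in the rack. z points up along the tool.
- rack: Wooden fixed tool rack; origin under its centre on the table, z up. Top plate 80 mm (x) by 300 mm (y), 10 mm thick, upper face 85 mm above the table. Three through holes about 34 mm in diameter in a row along its y, at -85, 0 and 85 mm. The tops of the hanging tools stand 163 mm above the table: carry the punch's tip higher than that over the others.
- pin_end (a point): Centre of the upper, small end of the copper-coloured king pin (30 mm across), in the bore (34 mm) of the knuckle's dark upright boss (68 mm across, rim 130 mm above the table). 6 to 12 mm below the rim at the start; moves with the pin. z up. The knuckle is fixed on a grey stand, with an open tunnel 65 mm wide, 60 mm tall under the boss; its axle stub sticks out level at 100 mm height.
- king_pin (a joint): How far the king pin is driven down, in m, which is the gap between the boss's underside and the pin's head (42 mm across, at its lower end): 0 to 0.006 at the start, 0.045 at the end of its travel. The pin is tight: it takes a steady push of about 10 N to move it down, and it stays where it is left.
- chisel_grip (a point): Centre of the red handle of the cold chisel, of the same shape and at the same height as the drift punch's; hangs in the same rack. Leave it alone.
- centre_punch_grip (a point): Centre of the yellow handle of the pointed centre punch, of the same shape and at the same height as the drift punch's; hangs in the same rack. Leave it alone.

How it is judged:
By the outcome, as a careful person would: the job done as asked, in the order asked, and still so for the second after the job is handed in, with the robot touching nothing.
It also fails if it takes over 56 s, if anything falls off the work surface, if the arm or the gripper's body presses on something with over 40 N, if the wrist force passes 120 N, or if a joint passes its speed limit or range.

## Working session

There is one attempt and no reset: what is moved stays moved. The work goes in short steps, Python scripts to look and compute and a tool call to move; the robot and the scene stay as the last step left them, time stands still between calls to the robot, and variables do not carry over. Pictures are saved under pics/ and viewed, and the job is handed in when it is done.

Besides the shell and the picture viewer there is one more tool, called as name(argument=value, ...), one argument or row to a line, values as JSON. carry_out: Moves the arm, as the interface text tells. Its arguments: {"type":"object","properties":{"increments":{"type":"array"},"gripper":{"type":"number"},"newtons":{"type":"number"}},"required":["increments"]}

```bash
ls; mkdir -p pics; python3 - <<'E'
from bench import r
import cv2,pickle
s=r.sense();print(s)
for n in("scene","top","wrist"):
    d=r.snapshot(n);cv2.imwrite(f"pics/{n}0.png",d["frame"]);pickle.dump((s,d),open(f"{n}0.pkl","wb"))
    print(n,{k:v for k,v in d.items() if k!="frame"})
E
```

```text
pics
{'t': 0.0, 'qpos': array([-1.19392632e+00,  2.64754272e-01,  1.60544249e+00, -5.55011754e-05,
        1.27368424e+00, -3.69045386e-02]), 'joint_velocities': array([ 0.00058761, -0.00106263, -0.00039178, -0.00046903,  0.00136935,
       -0.00181563]), 'effort': array([-3.78703204e-03, -5.15123677e+01, -3.67314613e+01, -5.08823405e-05,
        1.31854636e-02,  3.71919540e-06]), 'eef_pos': array([ 0.27124879, -0.61770302,  0.40332383]), 'tcp_rot': array([[ 4.02082110e-01, -9.15603179e-01, -8.91484259e-04],
       [-9.15600753e-01, -4.02083097e-01,  2.10822340e-03],
       [-2.28874680e-03, -3.14352548e-05, -9.99997380e-01]]), 'force': array([-0.00519381,  0.265648  ,  0.19767716]), 'ft_torque': array([ 0.06891315,  0.01623352, -0.00489318]), 'opening': 0.0852442063390575}
scene {'K': array([[390.94822564,   0.        , 317.48815433],
       [  0.        , 390.94822564, 199.93819469],
       [  0.        ,   0.        ,   1.        ]]), 'position': array([ 0.93584953, -0.24375801,  0.88709942]), 'orientation': array([[ 0.58321513, -0.69063249,  0.42765275],
       [ 0.81230542,  0.4
[... 276 characters left out ...]
137, 1.04226229]), 'orientation': array([[ 0.01235905,  0.98972671, -0.14243697],
       [-0.99981492,  0.01433204,  0.01283403],
       [ 0.01474359,  0.142252  ,  0.98972067]])}
wrist {'K': array([[343.20497662,   0.        , 320.59037814],
       [  0.        , 343.20497662, 198.62505341],
       [  0.        ,   0.        ,   1.        ]]), 'hand_eye': array([[ 9.99999670e-01, -5.41978176e-04, -6.05956699e-04,
        -8.72806393e-04],
       [-6.97884075e-04, -9.54597758e-01, -2.97897017e-01,
        -7.50460374e-02],
       [-4.16991224e-04,  2.97897342e-01, -9.54597821e-01,
         3.00348395e-02],
       [ 0.00000000e+00,  0.00000000e+00,  0.00000000e+00,
         1.00000000e+00]])}
```

View pics/scene0.png

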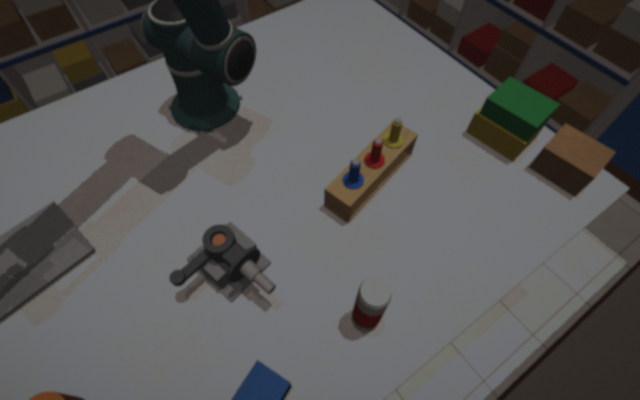

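View pics/top0.png

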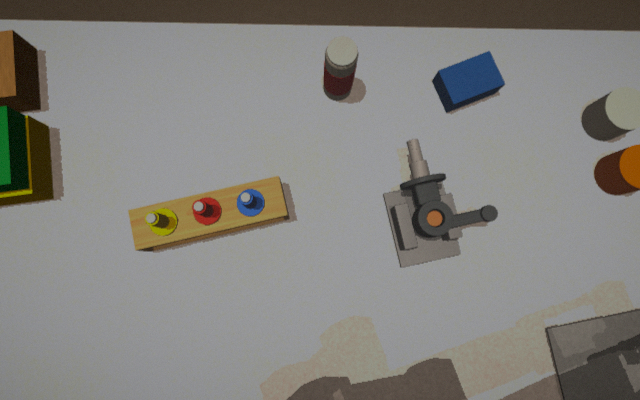

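View pics/wrist0.png

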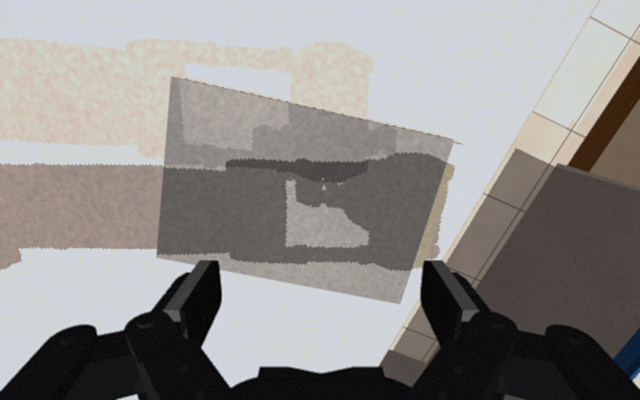

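The top view shows the rack with yellow (160,221), red (206,210) and blue (250,202) tools, and the knuckle bore at about (434,218). I'll enlarge these areas.

```bash
python3 - <<'E'
import cv2,numpy as np
t=cv2.imread("pics/top0.png");s=cv2.imread("pics/scene0.png")
def c(im,x,y,w,h,k):return cv2.resize(im[y:y+h,x:x+w],None,fx=k,fy=k,interpolation=cv2.INTER_CUBIC)
a=c(t,215,170,80,60,5);b=c(t,390,180,80,60,5)
d=c(s,320,140,80,60,5);e=c(s,180,210,80,60,5)
cv2.imwrite("pics/crop0.png",np.vstack([np.hstack([a,b]),np.hstack([d,e])]))
E
```

```text
(no output)
```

View pics/crop0.png

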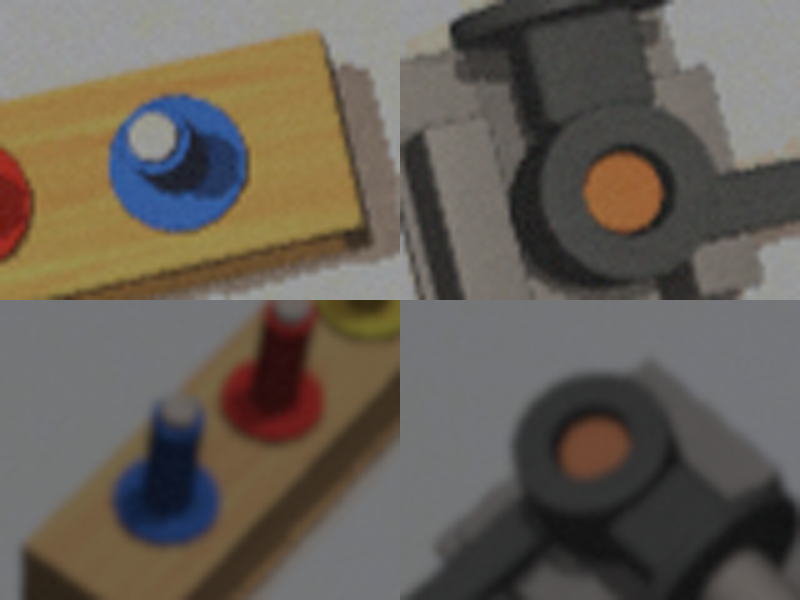

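```bash
cat >h.py <<'E'
import numpy as np,pickle
def cam(n,s,d):
    K=d["K"]
    if "position" in d: return K,np.array(d["position"]),np.array(d["orientation"])
    H=d["hand_eye"];R=s["tcp_rot"]
    return K,s["eef_pos"]+R@H[:3,3],R@H[:3,:3]
def at(c,u,v,z):
    K,p,R=c
    q=np.linalg.inv(K)@[u,v,1]; d=R@np.array([q[0],-q[1],-q[2]])
    return p+d*(z-p[2])/d[2]
def proj(c,P):
    K,p,R=c; q=R.T@(np.asarray(P)-p); q=np.array([q[0],-q[1],-q[2]]); u=K@q; return u[:2]/u[2]
def load(n): s,d=pickle.load(open(n+".pkl","rb")); return cam(n,s,d)
E
python3 - <<'E'
from h import *
np.set_printoptions(precision=4,suppress=True)
t=load("top0");s=load("scene0")
print("cap",at(t,245.2,196.8,.163),at(s,355.6,161.8,.163))
print("guard",at(t,250.4,202.2,.091),at(s,352.8,179.6,.091))
print("rim",at(t,435.4,217.8,.13),at(s,218.0,238.6,.13))
print("pin",at(t,434.4,217.8,.121),at(s,218.4,239,.121))
a=at(t,278.2,176,.085);b=at(t,287,215.6,.085);print(a,b,np.degrees(np.arctan2(*(b-a)[1::-1])),np.linalg.norm(b-a))
g=at(t,162,222,.091);print("yel",g,at(t,207,211,.091))
E
```

```text
cap [0.5383 0.1553 0.163 ] [0.5375 0.1554 0.163 ]
guard [0.5381 0.155  0.091 ] [0.5372 0.1547 0.091 ]
rim [ 0.5085 -0.1955  0.13  ] [ 0.5096 -0.1965  0.13  ]
pin [ 0.5095 -0.1958  0.121 ] [ 0.5059 -0.1957  0.121 ]
[0.5918 0.1027 0.085 ] [0.5135 0.0837 0.085 ] -166.30479616847342 0.08052629967718469
yel [0.4972 0.3238 0.091 ] [0.5197 0.2383 0.091 ]
```

carry_out(
  increments=[
    [0.2,0.58,0,0.33],
    [0.2,0.58,0,0.33],
    [0.2,0.58,0,0.33],
    [0.2,0.58,0,0.33],
    [0.2,0.58,0,0.33],
  ],
  gripper=1,
)

```text
t: 0.78
eef_pos: [0.3716, -0.3259, 0.4044]
tcp_rot: [[0.803, -0.596, 0.0], [-0.596, -0.803, 0.0], [-0.0, -0.0, -1.0]]
force: [0.4, -0.1, -0.3]
opening: 0.0853
```

carry_out(
  increments=[
    [0.333,0.962,0,0.558],
    [0.333,0.962,0,0.558],
    [0.333,0.962,0,0.558],
    [0.333,0.962,0,0.558],
    [0.333,0.962,0,0.558],
  ],
)

```text
t: 1.4
eef_pos: [0.4737, -0.0307, 0.4047]
tcp_rot: [[0.971, 0.24, 0.001], [0.24, -0.971, -0.0], [0.0, 0.0, -1.0]]
force: [0.5, -0.3, 0.9]
opening: 0.085
```

```bash
python3 - <<'E'
from bench import r
import numpy as np
s=r.sense();print(s['t'],s['eef_pos'],s['joint_velocities'],np.degrees(np.arctan2(s['tcp_rot'][1,0],s['tcp_rot'][0,0])))
E
```

```text
1.4 [ 0.47369172 -0.03068027  0.40470395] [ 1.05471584e+00  2.18712114e-01 -1.92952638e-01 -1.72226143e-05
 -3.42382707e-02  5.99800375e-02] 13.896651096264092
```

carry_out(
  increments=[
    [0.13,0.374,0,0],
    [0.13,0.374,0,0],
    [0.13,0.374,0,0],
    [0.13,0.374,0,0],
    [0.13,0.374,0,0],
  ],
)

```text
t: 2.02
eef_pos: [0.5385, 0.1546, 0.4041]
tcp_rot: [[0.971, 0.237, -0.001], [0.237, -0.971, -0.001], [-0.001, 0.001, -1.0]]
force: [-0.2, -0.0, -0.8]
opening: 0.0851
```

```bash
cat > snap.py <<'E'
from bench import r
import cv2,pickle,sys
from h import *
np.set_printoptions(precision=4,suppress=True)
def snap(n,tag):
    s=r.sense();d=r.snapshot(n);cv2.imwrite(f"pics/{n}{tag}.png",d["frame"]);pickle.dump((s,d),open(f"{n}{tag}.pkl","wb"));return s
if __name__=="__main__":
    for n in sys.argv[2:]:
        s=snap(n,sys.argv[1])
    print(s['t'],s['eef_pos'],s['force'],s['opening'],np.degrees(np.arctan2(s['tcp_rot'][1,0],s['tcp_rot'][0,0])))
E
python3 snap.py 1 wrist
```

```text
2.025 [0.5385 0.1546 0.4041] [-0.1779 -0.0455 -0.8119] 0.08511705579091325 13.727325301489437
```

View pics/wrist1.png

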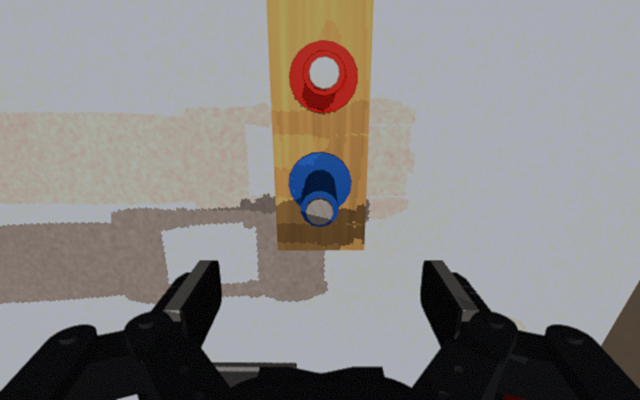

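```bash
python3 - <<'E'
from h import *
np.set_printoptions(precision=4,suppress=True)
w=load("wrist1")
print(at(w,319.5,210.5,.163),at(w,319.7,182,.091),proj(w,[.538,.155,.163]))
E
```

```text
[0.5357 0.1566 0.163 ] [0.5355 0.1569 0.091 ] [322.3343 213.5383]
```

The wrist view shows the blue cap at (319,210), centred between the fingers. It agrees with the other cameras to about 2 mm, so I'll go down.

carry_out(
  increments=[
    [-0.002,0.002,-0.08,0],
    [-0.002,0.002,-0.16,0],
    [-0.002,0.002,-0.22,0],
    [-0.002,0.002,-0.25,0],
    [-0.002,0.002,-0.25,0],
  ],
)

```text
t: 2.7
eef_pos: [0.5371, 0.154, 0.2789]
tcp_rot: [[0.972, 0.234, -0.002], [0.234, -0.972, -0.001], [-0.002, 0.0, -1.0]]
force: [0.4, -0.2, -0.2]
opening: 0.0855
```

carry_out(
  increments=[
    [0,0,0,0],
    [0,0,0,0],
    [0,0,0,0],
    [0,0,0,0],
    [0,0,0,0],
  ],
  gripper=0,
  newtons=60,
)

```text
t: 3.32
eef_pos: [0.538, 0.1555, 0.2807]
tcp_rot: [[0.972, 0.236, 0.001], [0.236, -0.972, 0.0], [0.001, 0.0, -1.0]]
force: [-0.5, -0.5, 6.0]
opening: 0.0247
```

```bash
python3 snap.py 2 wrist top scene
```

```text
3.425 [0.538  0.1555 0.2808] [-1.0356  0.2279  6.8241] 0.024675088001294768 13.640020873430359
```

View pics/wrist2.png

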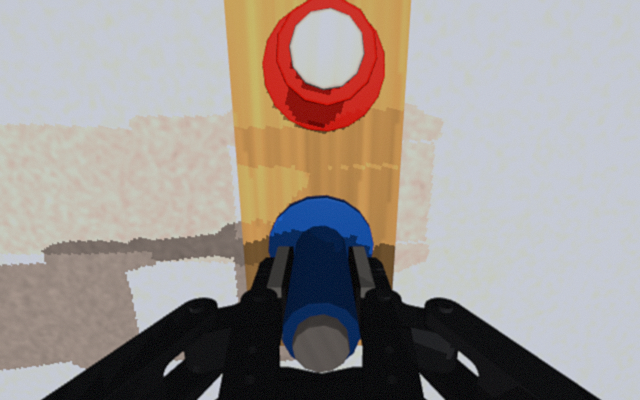

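The grasp closed on the handle with a 24.7 mm opening. Lifting straight up next.

carry_out(
  increments=[
    [0,0,0.04,0],
    [0,0,0.12,0],
    [0,0,0.2,0],
    [0,0,0.28,0],
    [0,0,0.32,0],
  ],
)

```text
t: 4.1
eef_pos: [0.5378, 0.1554, 0.4415]
tcp_rot: [[0.972, 0.236, 0.002], [0.236, -0.972, 0.001], [0.002, 0.0, -1.0]]
force: [2.1, 1.1, -2.4]
opening: 0.0248
```

carry_out(
  increments=[
    [0,-0.08,0,0],
    [-0.01,-0.2,0,0],
    [-0.02,-0.3,0,0],
    [-0.03,-0.38,0,0],
    [-0.03,-0.4,0,0],
  ],
)

```text
t: 4.72
eef_pos: [0.5219, -0.0467, 0.438]
tcp_rot: [[0.973, 0.233, -0.003], [0.233, -0.973, -0.0], [-0.003, -0.001, -1.0]]
force: [0.1, 0.6, -2.8]
opening: 0.0251
```

```bash
python3 snap.py 3 wrist top scene
```

```text
4.825 [ 0.5224 -0.0455  0.4384] [-0.3768  0.1375 -2.9938] 0.024575088973676794 13.517410968824256
```

View pics/scene3.png

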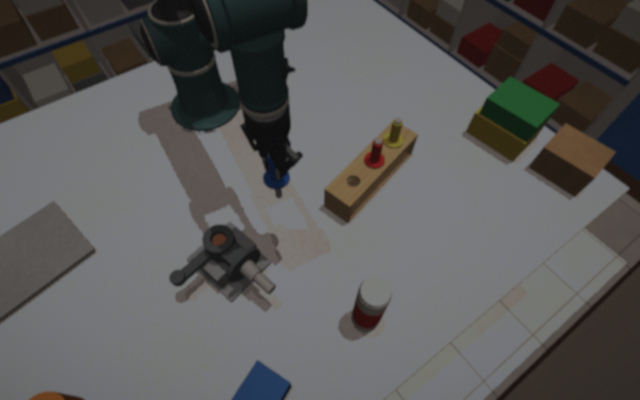

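View pics/wrist3.png

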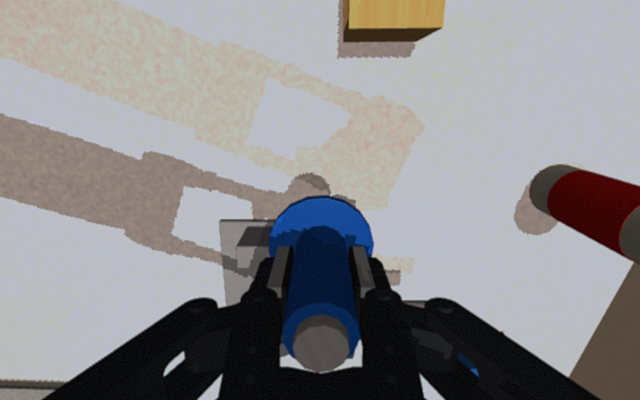

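View pics/top3.png

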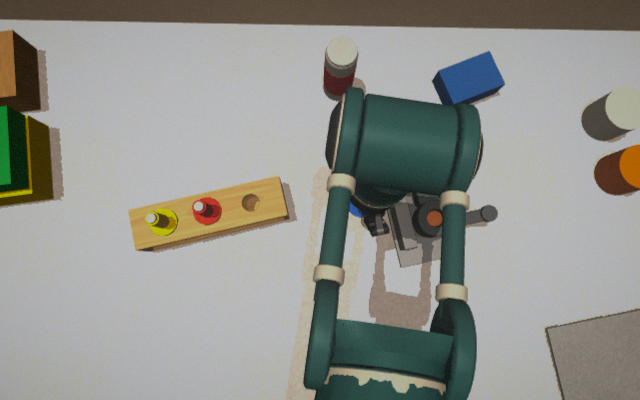

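The punch is firmly held and the empty hole is visible at (353,181). Moving it over the pin.

carry_out(
  increments=[
    [-0.005,-0.08,0,0],
    [-0.015,-0.18,0,0],
    [-0.022,-0.26,0,0],
    [-0.026,-0.3,0,0],
    [-0.026,-0.3,0,0],
  ],
)

```text
t: 5.5
eef_pos: [0.5099, -0.1947, 0.4393]
tcp_rot: [[0.972, 0.235, -0.001], [0.235, -0.972, 0.001], [-0.0, -0.001, -1.0]]
force: [-0.4, -0.7, -2.1]
opening: 0.0248
```

carry_out(
  increments=[
    [0,0,-0.02,0],
    [0,0,-0.04,0],
    [0,0,-0.06,0],
    [0,0,-0.06,0],
    [0,0,-0.06,0],
  ],
)

```text
t: 6.12
eef_pos: [0.5097, -0.1946, 0.4097]
tcp_rot: [[0.972, 0.236, 0.0], [0.236, -0.972, 0.0], [0.0, -0.0, -1.0]]
force: [0.1, -0.7, -2.2]
opening: 0.0245
```

```bash
python3 snap.py 4 scene wrist; python3 - <<'E'
import cv2
s=cv2.imread("pics/scene4.png");cv2.imwrite("pics/c4.png",cv2.resize(s[150:300,140:320],None,fx=4,fy=4,interpolation=2))
E
```

```text
6.175 [ 0.5098 -0.1947  0.4101] [-0.6346  0.4798 -2.8102] 0.024497472624566252 13.635106203453967
```

View pics/c4.png

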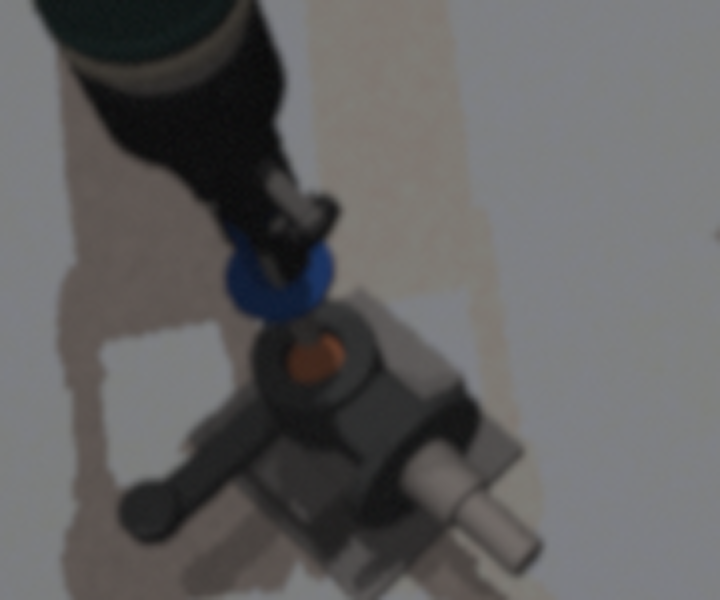

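View pics/wrist4.png

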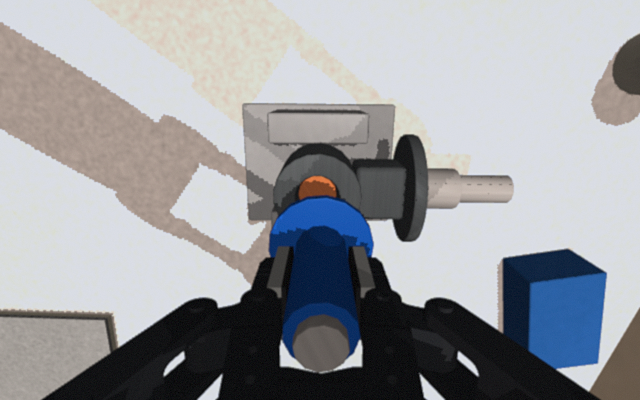

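```bash
python3 - <<'E'
from h import *
np.set_printoptions(precision=4,suppress=True)
s=load("scene4");w=load("wrist4")
for z in(.149,.214+.003): p=proj(s,[.5098,-.1947,z]);print(p,(p-[140,150])*4)
print(proj(w,[.5095,-.196,.13]),at(w,317.5,187,.13))
E
```

```text
[216.9092 234.1856] [307.6369 336.7425]
[209.4892 218.4011] [277.9569 273.6044]
[321.0654 198.3068] [ 0.5048 -0.1879  0.13  ]
```

carry_out(
  increments=[
    [0,-0.002,-0.01,0],
    [0,-0.002,-0.02,0],
    [0,-0.002,-0.03,0],
    [0,-0.002,-0.04,0],
    [0,-0.002,-0.04,0],
  ],
  newtons=100,
)

```text
t: 6.85
eef_pos: [0.5094, -0.1956, 0.3889]
tcp_rot: [[0.972, 0.236, -0.001], [0.236, -0.972, 0.001], [-0.001, -0.001, -1.0]]
force: [0.1, -0.4, -1.8]
opening: 0.0244
```

carry_out(
  increments=[
    [0,0,-0.002,0],
    [0,0,-0.004,0],
    [0,0,-0.006,0],
    [0,0,-0.006,0],
    [0,0,-0.006,0],
  ],
)

```text
t: 7.48
eef_pos: [0.5096, -0.1957, 0.3867]
tcp_rot: [[0.972, 0.236, 0.0], [0.236, -0.972, -0.0], [0.0, 0.0, -1.0]]
force: [-0.4, 0.4, -1.6]
opening: 0.024
```

carry_out(
  increments=[
    [0,0,-0.002,0],
    [0,0,-0.004,0],
    [0,0,-0.006,0],
    [0,0,-0.006,0],
    [0,0,-0.006,0],
  ],
)

```text
t: 8.1
eef_pos: [0.5096, -0.1957, 0.3837]
tcp_rot: [[0.972, 0.236, 0.0], [0.236, -0.972, -0.0], [-0.0, 0.0, -1.0]]
force: [-0.8, -1.2, -2.3]
opening: 0.0242
```

carry_out(
  increments=[
    [0,0,-0.001,0],
    [0,0,-0.002,0],
    [0,0,-0.003,0],
    [0,0,-0.003,0],
    [0,0,-0.003,0],
  ],
)

```text
t: 8.72
eef_pos: [0.5096, -0.1957, 0.3822]
tcp_rot: [[0.972, 0.236, 0.0], [0.236, -0.972, 0.0], [0.0, -0.0, -1.0]]
force: [-0.2, -0.0, -2.9]
opening: 0.024
```

carry_out(
  increments=[
    [0,0,-0.001,0],
    [0,0,-0.002,0],
    [0,0,-0.003,0],
    [0,0,-0.003,0],
    [0,0,-0.003,0],
  ],
)

```text
t: 9.35
eef_pos: [0.5096, -0.1957, 0.3807]
tcp_rot: [[0.972, 0.236, -0.0], [0.236, -0.972, 0.0], [-0.0, -0.0, -1.0]]
force: [-0.1, -0.5, -3.0]
opening: 0.0236
```

carry_out(
  increments=[
    [0,0,-0.001,0],
    [0,0,-0.002,0],
    [0,0,-0.003,0],
    [0,0,-0.003,0],
    [0,0,-0.003,0],
  ],
)

```text
t: 9.98
eef_pos: [0.5097, -0.1958, 0.3805]
tcp_rot: [[0.972, 0.236, 0.001], [0.236, -0.972, -0.001], [0.001, 0.001, -1.0]]
force: [-2.2, 1.0, 4.7]
opening: 0.0239
```

carry_out(
  increments=[
    [0,0,-0.004,0],
    [0,0,-0.008,0],
    [0,0,-0.012,0],
    [0,0,-0.016,0],
    [0,0,-0.02,0],
  ],
)

```text
t: 10.6
eef_pos: [0.5098, -0.1959, 0.371]
tcp_rot: [[0.972, 0.236, 0.001], [0.236, -0.972, -0.001], [0.001, 0.001, -1.0]]
force: [-3.5, 1.1, 7.2]
opening: 0.0238
```

```bash
python3 snap.py 5 scene wrist
```

```text
10.65 [ 0.5097 -0.1958  0.3706] [-3.5549 -0.0326  6.8632] 0.024400082369075732 13.62919192985059
```

View pics/wrist5.png

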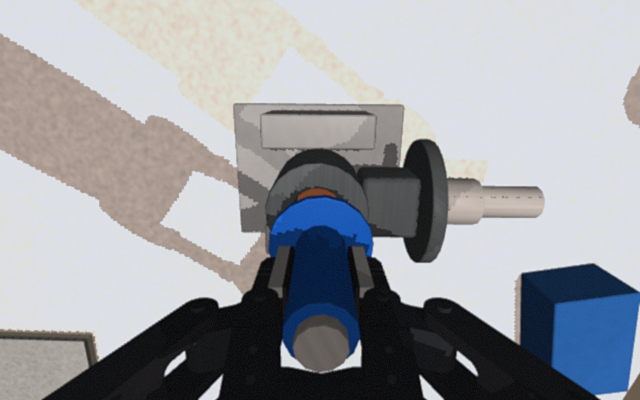

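carry_out(
  increments=[
    [0,0,-0.006,0],
    [0,0,-0.012,0],
    [0,0,-0.018,0],
    [0,0,-0.024,0],
    [0,0,-0.03,0],
  ],
)

```text
t: 11.32
eef_pos: [0.5098, -0.1959, 0.356]
tcp_rot: [[0.972, 0.236, 0.001], [0.236, -0.972, -0.001], [0.001, 0.001, -1.0]]
force: [-3.8, 0.5, 8.4]
opening: 0.024
```

carry_out(
  increments=[
    [0,0,-0.003,0],
    [0,0,-0.006,0],
    [0,0,-0.009,0],
    [0,0,-0.009,0],
    [0,0,-0.009,0],
  ],
)

```text
t: 11.95
eef_pos: [0.5098, -0.1959, 0.3511]
tcp_rot: [[0.972, 0.236, 0.001], [0.236, -0.972, -0.001], [0.001, 0.001, -1.0]]
force: [-2.2, 0.8, 6.6]
opening: 0.0242
```

```bash
python3 snap.py 6 wrist
```

```text
11.95 [ 0.5098 -0.1959  0.3511] [-2.2277  0.8467  6.5537] 0.024224554687358454 13.63373327495791
```

carry_out(
  increments=[
    [0,0,-0.001,0],
    [0,0,-0.002,0],
    [0,0,-0.002,0],
    [0,0,-0.002,0],
    [0,0,-0.002,0],
  ],
)

```text
t: 12.62
eef_pos: [0.5098, -0.1959, 0.3502]
tcp_rot: [[0.972, 0.236, 0.001], [0.236, -0.972, -0.001], [0.001, 0.001, -1.0]]
force: [-2.5, 0.3, 6.3]
opening: 0.0241
```

```bash
python3 snap.py 7 wrist
```

```text
12.625 [ 0.5098 -0.1959  0.3502] [-2.5043  0.3353  6.3011] 0.02408255260468156 13.631385630477448
```

View pics/wrist7.png

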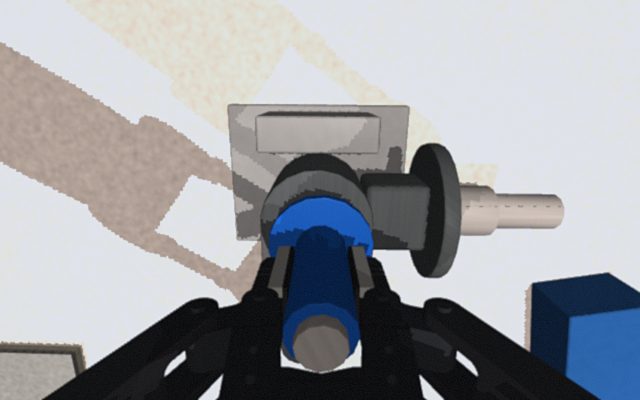

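The punch hasn't slipped in the grip, and the tip works out at about 89 mm. I'll lift out and look into the bore with the wrist camera.

carry_out(
  increments=[
    [0,0,0.04,0],
    [0,0,0.08,0],
    [0,0,0.12,0],
    [0,0,0.14,0],
    [0,0,0.14,0],
  ],
)

```text
t: 13.3
eef_pos: [0.5099, -0.1958, 0.42]
tcp_rot: [[0.972, 0.236, 0.002], [0.236, -0.972, -0.001], [0.002, 0.001, -1.0]]
force: [-0.1, 0.3, -2.9]
opening: 0.0242
```

carry_out(
  increments=[
    [0.01,-0.05,0,0],
    [0.02,-0.1,0,0],
    [0.03,-0.14,0,0],
    [0.036,-0.146,0,0],
    [0.036,-0.146,0,0],
  ],
)

```text
t: 13.92
eef_pos: [0.5278, -0.2692, 0.4182]
tcp_rot: [[0.972, 0.235, -0.001], [0.235, -0.972, 0.001], [-0.0, -0.001, -1.0]]
force: [-0.3, -0.1, -2.1]
opening: 0.0239
```

```bash
python3 snap.py 8 wrist scene top; python3 - <<'E'
import cv2
s=cv2.imread("pics/wrist8.png");cv2.imwrite("pics/c8.png",cv2.resize(s[100:250,220:420],None,fx=4,fy=4,interpolation=2))
from h import *
w=load("wrist8");np.set_printoptions(precision=2,suppress=True)
def C(P,r,nm):
    a=np.linspace(0,2*np.pi,73)
    q=np.array([proj(w,[P[0]+r*np.cos(t),P[1]+r*np.sin(t),P[2]]) for t in a])
    q=(q-[220,100])*4;print(nm,"col",q[:,0].min(),q[:,0].max(),"row",q[:,1].min(),q[:,1].max())
x,y=.5095,-.196
C((x,y,.13),.034,"rim");C((x,y,.13),.017,"bore")
for d in(.036,.041,.046):C((x,y,.13-d),.015,f"pin{d}")
E
```

```text
14.025 [ 0.5276 -0.2684  0.4184] [ 0.3387 -0.5575 -2.3723] 0.023781612920052896 13.636188050654237
rim col 217.45540821075133 595.6244832279203 row -230.7289877831935 164.97748545687352
bore col 312.101466166552 501.01718953368663 row -125.60825901327303 71.9967824832242
pin0.036 col 332.9594555545143 479.2858350711638 row -103.49995447813899 49.56283534006508
pin0.041 col 334.1291283858111 478.0141868451244 row -102.30062073090659 48.21087666682121
pin0.046 col 335.26042768530874 476.7842906711635 row -101.14126139950628 46.90261999910172
```

View pics/c8.png

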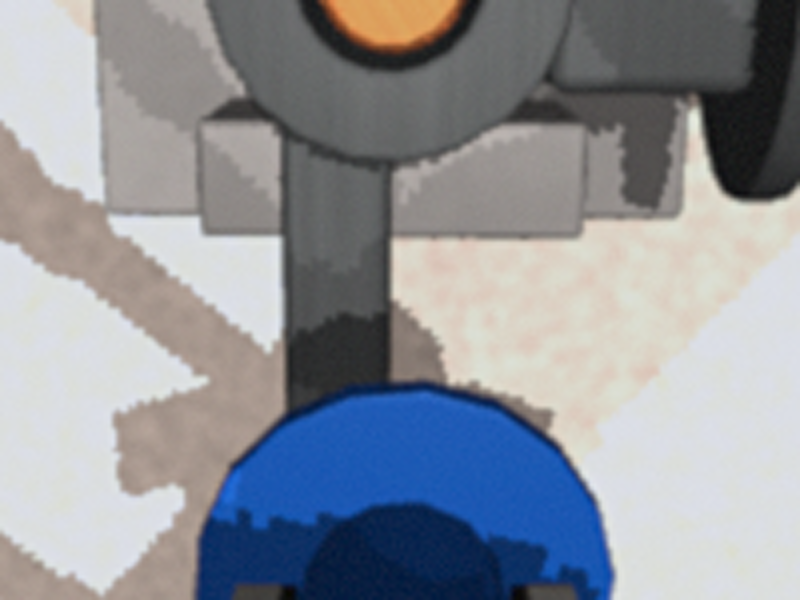

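View pics/scene8.png

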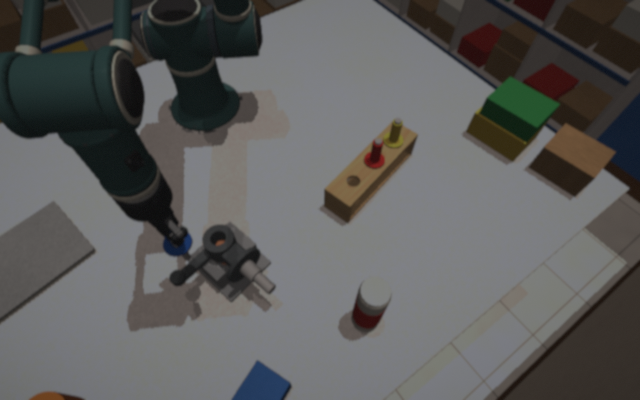

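```bash
python3 - <<'E'
import cv2
from h import *
s=cv2.imread("pics/wrist8.png");hsv=cv2.cvtColor(s,cv2.COLOR_BGR2HSV)
o=cv2.inRange(hsv,(5,90,100),(25,255,255));o[:,:270]=0;o[:,370:]=0;o[130:]=0;o[:50]=0
n,l,st,ct=cv2.connectedComponentsWithStats(o);i=1+st[1:,4].argmax();print("orange",st[i],ct[i])
m=(l==i).astype('uint8');c,_=cv2.findContours(m,0,1);print("ell",cv2.fitEllipse(c[0]))
cv2.imwrite("pics/c8b.png",cv2.resize(s[30:150,250:400],None,fx=5,fy=5,interpolation=2))
w=load("wrist8")
a=np.linspace(0,2*np.pi,361)
for d in(.031,.036,.041,.046):
    q=np.array([proj(w,[.5095+.015*np.cos(t),-.196+.015*np.sin(t),.13-d]) for t in a]).astype('float32')
    print(d,cv2.contourArea(q),cv2.fitEllipse(q))
for R in(.017,.034):
    q=np.array([proj(w,[.5095+R*np.cos(t),-.196+R*np.sin(t),.13]) for t in a]).astype('float32');print(R,cv2.fitEllipse(q))
E
```

```text
orange [ 299   73   38   40 1201] [317.75437136  92.36469609]
ell ((317.74542236328125, 92.36643981933594), (37.20066452026367, 39.24433898925781), 177.09898376464844)
0.031 1138.40916190797 ((321.536865234375, 93.2772216796875), (37.22782516479492, 38.93703842163086), 0.5212831497192383)
0.036 1100.1194044146687 ((321.5238952636719, 93.2576675415039), (36.59602737426758, 38.277015686035156), 0.5138586163520813)
0.041 1063.7297203339403 ((321.5113525390625, 93.23860168457031), (35.985321044921875, 37.638999938964844), 0.5067142248153687)
0.046 1029.116269758786 ((321.499267578125, 93.2199935913086), (35.3946647644043, 37.021907806396484), 0.4998526871204376)
0.017 ((321.628662109375, 93.29824829101562), (47.251224517822266, 49.415916442871094), 0.5729180574417114)
0.034 ((321.6323547363281, 91.77980041503906), (94.56181335449219, 98.95604705810547), 0.5666543245315552)
```

View pics/c8b.png

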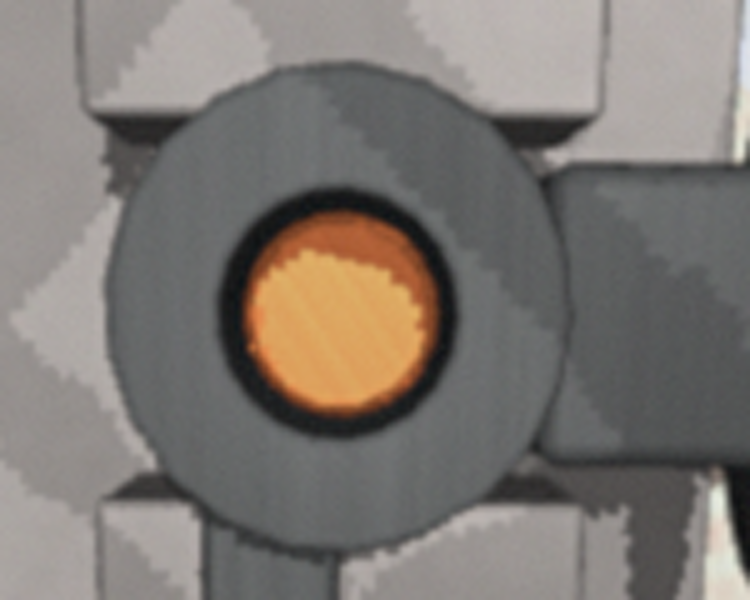

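The apparent pin width suggests a shallower depth than expected, though this straight-down view is weak on depth. I'll take an oblique view for a parallax check.

carry_out(
  increments=[
    [0.04,0.01,0.01,0],
    [0.08,0.02,0.01,0],
    [0.116,0.028,0.01,0],
    [0.116,0.028,0.01,0],
    [0.116,0.028,0.01,0],
  ],
)

```text
t: 14.7
eef_pos: [0.5856, -0.2545, 0.4231]
tcp_rot: [[0.972, 0.236, -0.001], [0.236, -0.972, 0.0], [-0.001, -0.001, -1.0]]
force: [0.6, 0.7, -2.3]
opening: 0.0241
```

```bash
python3 snap.py 9 wrist; python3 - <<'E'
import cv2
from h import *
w=load("wrist9");np.set_printoptions(precision=1,suppress=True)
a=np.linspace(0,2*np.pi,361)
def E(r,z): return np.array([proj(w,[.5095+r*np.cos(t),-.196+r*np.sin(t),z]) for t in a])
e=E(.034,.13);c=e.mean(0).astype(int);x0,y0=max(c[0]-75,0),max(c[1]-60,0)
s=cv2.imread("pics/wrist9.png");cv2.imwrite("pics/c9.png",cv2.resize(s[y0:y0+120,x0:x0+150],None,fx=5,fy=5,interpolation=2))
print(x0,y0)
for r,z in((.034,.13),(.017,.13),(.015,.13-.02),(.015,.13-.03),(.015,.13-.036),(.015,.13-.041)):
    q=(E(r,z)-[x0,y0])*5;print(r,z,q.min(0),q.max(0))
E
```

```text
14.7 [ 0.5856 -0.2545  0.4231] [ 0.58    0.6577 -2.326 ] 0.024058887631055823 13.661433879453396
165 33
0.034 0.13 [146.2  54.2] [610.8 539.2]
0.017 0.13 [262.9 182.9] [495.1 425.1]
0.015 0.11 [312.1 204.6] [502.5 403.2]
0.015 0.1 [328.1 207.6] [511.9 399.5]
0.015 0.094 [337.1 209.4] [517.3 397.4]
0.015 0.089 [344.4 210.7] [521.6 395.7]
```

View pics/c9.png

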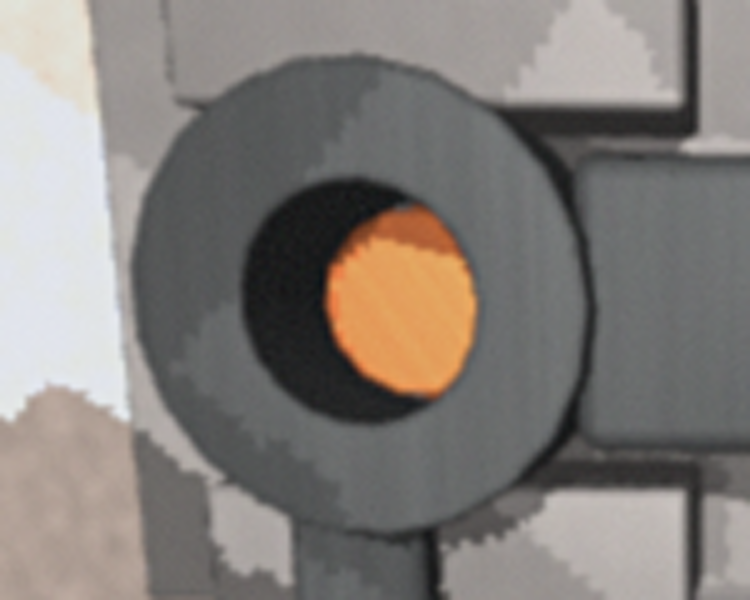

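The pin edge is offset 84 px from the bore edge, against 81.5 px predicted for 41 mm depth, so the gap is about 35 mm. Now taking the punch back to the rack.

carry_out(
  increments=[
    [0,0,0.03,0],
    [-0.023,0.2,0.036,0],
    [-0.047,0.4,0.036,0],
    [-0.06,0.5,0.036,0],
    [-0.069,0.6,0.036,0],
  ],
)

```text
t: 15.38
eef_pos: [0.5561, -0.0051, 0.4433]
tcp_rot: [[0.972, 0.234, 0.003], [0.234, -0.972, -0.0], [0.002, 0.001, -1.0]]
force: [1.0, 0.7, -2.4]
opening: 0.0243
```

```bash
python3 snap.py 10 wrist
```

```text
15.375 [ 0.5561 -0.0051  0.4433] [ 1.0045  0.6882 -2.4017] 0.024275406201895652 13.561573650722359
```

carry_out(
  increments=[
    [-0.012,0.12,0,0],
    [-0.026,0.23,0,0],
    [-0.034,0.3,0,0],
    [-0.036,0.321,0,0],
    [-0.036,0.321,0,0],
  ],
)

```text
t: 16.05
eef_pos: [0.5388, 0.1539, 0.4424]
tcp_rot: [[0.972, 0.236, 0.001], [0.236, -0.972, -0.0], [0.001, 0.001, -1.0]]
force: [0.3, 0.4, -2.2]
opening: 0.0244
```

carry_out(
  increments=[
    [0,0,0,0],
    [0,0,0,0],
    [0,0,0,0],
    [0,0,0,0],
    [0,0,0,0],
  ],
)

```text
t: 16.68
eef_pos: [0.5388, 0.1539, 0.4415]
tcp_rot: [[0.972, 0.235, -0.0], [0.235, -0.972, -0.0], [-0.0, 0.0, -1.0]]
force: [0.3, -0.4, -2.3]
opening: 0.0239
```

```bash
python3 snap.py 11 scene; python3 - <<'E'
import cv2
s=cv2.imread("pics/scene11.png");cv2.imwrite("pics/c11.png",cv2.resize(s[80:230,280:440],None,fx=4,fy=4,interpolation=2))
E
```

```text
16.675 [0.5388 0.1539 0.4415] [ 0.2598 -0.4048 -2.3018] 0.02388001397629122 13.616235740600612
```

View pics/c11.png

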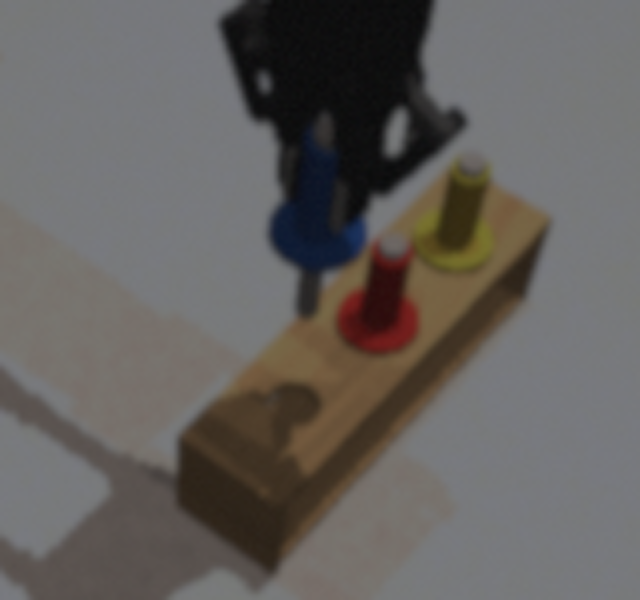

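carry_out(
  increments=[
    [-0.002,0.003,0,0],
    [-0.002,0.003,-0.08,0],
    [-0.002,0.003,-0.17,0],
    [-0.002,0.003,-0.25,0],
    [-0.002,0.003,-0.297,0],
  ],
)

```text
t: 17.35
eef_pos: [0.5367, 0.1555, 0.2904]
tcp_rot: [[0.972, 0.236, -0.003], [0.236, -0.972, -0.001], [-0.004, -0.0, -1.0]]
force: [0.8, 0.5, -2.5]
opening: 0.024
```

carry_out(
  increments=[
    [0,0,-0.004,0],
    [0,0,-0.01,0],
    [0,0,-0.016,0],
    [0,0,-0.02,0],
    [0,0,-0.02,0],
  ],
)

```text
t: 17.98
eef_pos: [0.5378, 0.1556, 0.2834]
tcp_rot: [[0.972, 0.236, 0.001], [0.236, -0.972, 0.0], [0.001, 0.0, -1.0]]
force: [-0.5, 0.3, -1.5]
opening: 0.0241
```

```bash
python3 snap.py 12 wrist
```

```text
17.975 [0.5378 0.1556 0.2834] [-0.5364  0.3269 -1.5067] 0.024057164822313796 13.627969774124026
```

View pics/wrist12.png

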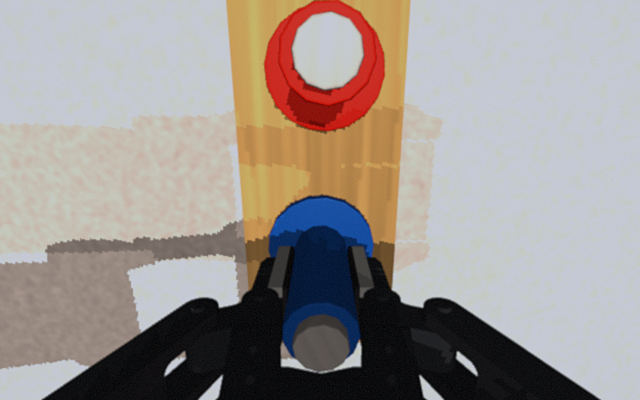

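carry_out(
  increments=[
    [0,0,-0.002,0],
    [0,0,-0.004,0],
    [0,0,-0.006,0],
    [0,0,-0.006,0],
    [0,0,-0.006,0],
  ],
)

```text
t: 18.65
eef_pos: [0.5378, 0.1556, 0.2809]
tcp_rot: [[0.972, 0.236, 0.0], [0.236, -0.972, -0.0], [0.0, 0.0, -1.0]]
force: [-4.2, -1.1, 4.9]
opening: 0.0241
```

carry_out(
  increments=[
    [0,0,0,0],
    [0,0,0,0],
    [0,0,0,0],
    [0,0,0,0],
    [0,0,0,0],
  ],
  gripper=1,
)

```text
t: 19.27
eef_pos: [0.5378, 0.1556, 0.28]
tcp_rot: [[0.972, 0.236, 0.0], [0.236, -0.972, 0.0], [0.0, -0.0, -1.0]]
force: [-0.1, -0.1, 0.2]
opening: 0.0851
```

carry_out(
  increments=[
    [0,0,0,0],
    [0,0,0,0],
    [0,0,0,0],
    [0,0,0,0],
    [0,0,0,0],
  ],
)

```text
t: 19.9
eef_pos: [0.5377, 0.1556, 0.28]
tcp_rot: [[0.972, 0.236, -0.0], [0.236, -0.972, -0.0], [-0.0, 0.0, -1.0]]
force: [1.1, 0.2, 0.6]
opening: 0.085
```

```bash
python3 snap.py 13 wrist
```

```text
19.9 [0.5377 0.1556 0.28  ] [1.0718 0.2011 0.6051] 0.08501371232955482 13.628275476521088
```

View pics/wrist13.png

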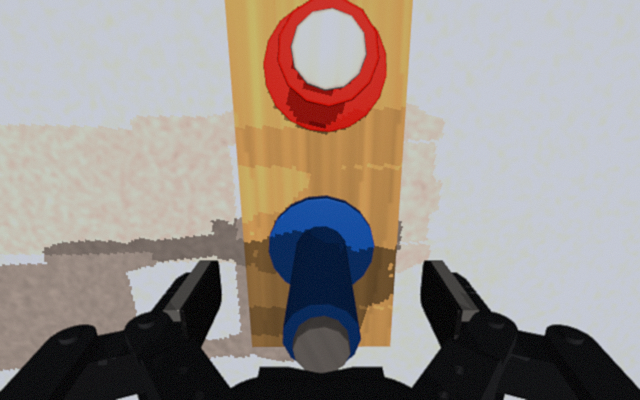

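The punch hangs upright on its guard and the fingers are clear of it. Retreating up, then away.

carry_out(
  increments=[
    [0,0,0.06,0],
    [0,0,0.14,0],
    [0,0,0.22,0],
    [0,0,0.28,0],
    [0,0,0.3,0],
  ],
)

```text
t: 20.58
eef_pos: [0.5383, 0.1557, 0.4327]
tcp_rot: [[0.972, 0.236, 0.004], [0.236, -0.972, 0.001], [0.004, 0.0, -1.0]]
force: [0.2, 0.6, -0.4]
opening: 0.0856
```

carry_out(
  increments=[
    [-0.05,-0.1,0,0],
    [-0.1,-0.2,0,0],
    [-0.13,-0.3,0,0],
    [-0.15,-0.35,0,0],
    [-0.15,-0.35,0,0],
  ],
)

```text
t: 21.2
eef_pos: [0.4618, -0.0207, 0.4288]
tcp_rot: [[0.973, 0.232, -0.002], [0.232, -0.973, 0.0], [-0.002, -0.001, -1.0]]
force: [-0.0, -0.4, -0.4]
opening: 0.0856
```

```bash
python3 snap.py 14 scene top; python3 - <<'E'
import cv2,numpy as np
s=cv2.imread("pics/scene14.png");t=cv2.imread("pics/top14.png")
f=lambda a:cv2.resize(a,None,fx=4,fy=4,interpolation=2)
cv2.imwrite("pics/c14.png",np.hstack([f(s[100:230,310:430]),f(t[150:280,120:300][:, :])[:, :]])[:, :800] if 0 else np.hstack([f(s[110:220,320:420]),f(t[160:270,190:290])]))
E
```

```text
21.25 [ 0.4623 -0.0198  0.429 ] [-0.013  -0.1303 -0.5401] 0.08543526573218918 13.508257456663372
```

View pics/c14.png

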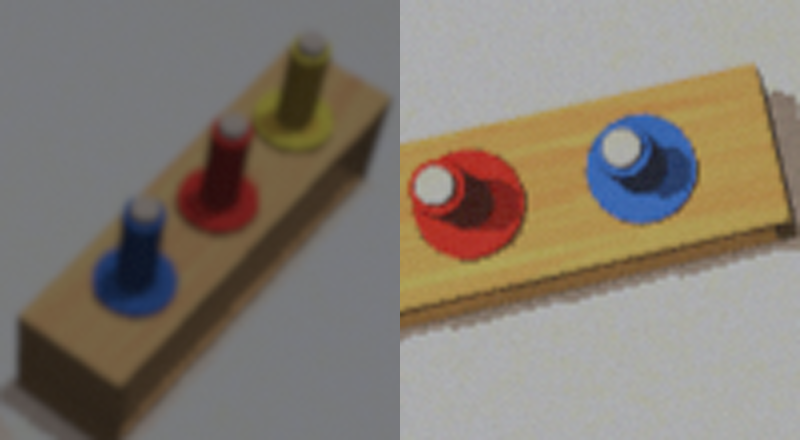

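View pics/scene14.png

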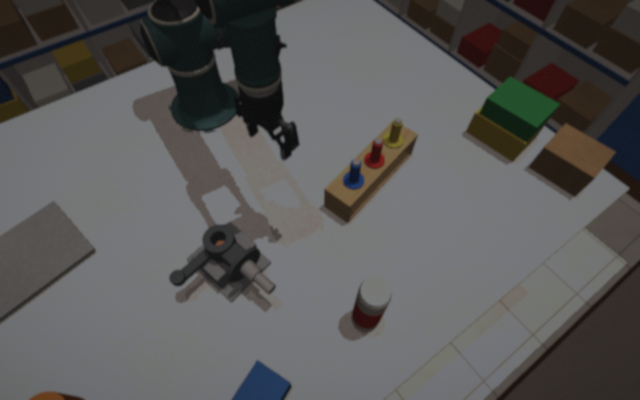

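The blue punch is back at scene pixel (353,180), upright. The red and yellow tools haven't moved, and the gripper is clear.

```bash
python3 -c "
from bench import r
print(r.close_job())"
```

```text
the job is handed in; nothing more can be done
None
```

I drove the king pin down about 30 mm with the drift punch, to an estimated gap of 35 mm. The punch is back in its own hole in the rack. I handed the job in at about 21 s of the 56 s allowed; no verdict was reported.

- **Pin depth:** the punch touched the pin about 10 mm below the rim and left it about 41 mm below. I took the gap as 6 mm less than the pin's depth below the rim, from the figures you gave. I did not see the pin's head in the tunnel.
- **Camera checks on the depth:** an oblique wrist view put the pin 41–43 mm below the rim, which agrees. A straight-down estimate from the pin's apparent size pointed to a shallower depth, about 20–30 mm. I set that one aside because that view is weak on depth, the force stayed steady while driving, and the punch did not slip in the grip.
- **Rack:** the last pictures show the blue punch upright and seated on its guard. The red chisel and yellow centre punch have not moved, and the gripper is clear of everything.
- **Force:** the wrist force readings stayed below about 10 N.

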